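Stroke the snap clips of a packed case shut

ROBOT

A 6-joint arm with a two-finger parallel gripper is mounted at the origin on the work surface. World frame = base frame: x ahead of the robot, y to its left, z up, the work surface at z = 0. Lengths are in m, angles in rad, forces in N, time in s.
With the tool pointing down it reaches from about 0.375 to 0.9 m from the base axis. Payload 3.1 kg.
Tool frame: the origin (TCP) lies between the finger pads; the fingertips stand 14 mm ahead of it and the grasp point (between the pads) lies 5 mm behind it (manip.tcp_to_tips is the distance from the TCP to the fingertips, in m); z points along the fingers, y is the line along which they close (so a half turn about z gives the same grasp; the last joint's range is limited). The gripper opens to 85 mm and grips with 20 to 120 N. Pads are 22 mm wide; open, the fingers measure 114 mm over their backs; the gripper's body (76 mm by 85 mm) begins 54 mm behind the grasp point. The pads swing forward as they close: fully open they stand 13 mm farther back than shut.
Start: joints at [-1.321, 0.527, 1.433, -0, 1.181, -0.178], TCP at [0.26, -0.568, 0.245] pointing down, gripper open.
Joint ranges: [-3.08, 3.08], [-0.75, 2.2], [0.22, 2.44], [-1.43, 4.57], [0, 2.65], [-2.85, 2.85]. Speed limits (rad/s): [2.79, 2.79, 3.14, 3.14, 3.14, 3.14].

INTERFACE

Orientations are given as a unit quaternion [w, x, y, z].
In Python, from rig import sensors, grab_frame, sign_off, regions_of, manip gives the robot as it stands.
- The arm moves only by the tool play_rows, never from a script. Its argument "deltas" is a list of rows, each an object with "offset": the shift along the tool's x, y, z in m, a list of three; "delta_rot": the turn, a rotation vector about the tool's x, y, z in degrees, a list of three. A call has 1 to 8 rows; each row shifts and turns the commanded pose from where the row before left it, along the tool's axes as they then stand; what a row does not reach is not made up. A row lasts 1/12 s, in which the tool goes at most 41.7 mm and 7.16 degrees, less where a joint would pass 70% of its speed; a pose out of reach is approached as far as the arm can. A call with a gripper value outside its range is refused whole. "fingers" is the opening, from 0 (shut) to 1 (fully open), set as the call begins (left out, the last holds). The fingers move at their own pace and stop on an object; the grip force is fixed at half the most. Time passes only in rows, so rows that do not move let the fingers close. It gives the time, the measured TCP pose, the force, the opening and the grip force at its end, in the units of the state.
- sensors.get_obs(): the state, without advancing time (a new reading comes with each control period).
- grab_frame(name): name is "side" or "top"; returns a dict with "color" (384x512x3 uint8, red, green, blue), "depth" (384x512 float32, m along the optical axis (not along the pixel's ray), 0 where there is no reading), "mtx" (3x3 intrinsics, pixels), "eye" and "rotation" of the camera in the world. Camera axes: x right, y down, z forward; pixel columns grow to the right and rows downward; lengths in m; the calibration is good to about 2 mm. A picture is of the moment at which its call begins.
- sign_off(): hands the job in; it is judged then, once.
Trained networks look in a picture, given as the dict that the camera call returned (one of the last four; its "shot" number tells which), for a name from the list of things; names that differ only in an ending like _2 or _b are one class to them, and where a whole thing is asked for, a point or a joint stands for the part that bears it (a point fixed in the world has none). Each returns a list of dicts, best first, with "score" (0 to 1); they miss things now and then, are a little off and sometimes report something else, mostly with a low value. They report only what shows in the picture. A call takes as long as a camera call.
- regions_of(picture, label): "region" (384x512 bool, what is visible of it) and "at" ([column, row] in pixels, amid what is visible of it).
The state is a dict: "time": time; "joints": joint angles; "qd": joint speeds; "tau": joint torques, N m; "eef_pos": TCP position; "ee_rot": TCP orientation; "wrist_force": force on the tool from outside, world axes, zero at the start; "moment": the same for the moment, N m; "grip_width": opening from 0.0 (shut) to 1.0 (fully open); "gripper_force": force on a finger pad.
Only numpy, scipy, OpenCV 4.12 (cv2) and the standard library are available. Lean on these libraries where they do the work, as an engineer would, in place of code of your own. Each camera call takes 0.05 s, during which the arm holds its last target. There are 200 camera calls.

TASK

Fasten the lid of the packed white case: put a fingertip on the blue clip beside the red mark, then stroke along the row to the far end, pressing every clip flush with the lid one after another. Make it one low, light stroke without raising the finger away from the row on the way. Do not lift the case, lean on it hard or shove it out of place, leave the small box, tape roll and trays alone, and finish with the hand clear.

Things in the scene. Friction and masses are not known exactly. Their poses are not given: they have to be found in the camera images.
- case: White case, packed, shut and loose on the bench (1.3 to 2.5 kg): 250 mm long (x), 140 wide (y), 75 high; origin at the centre of its underside, z up, facing any way. The flat lid top is 75 mm above the origin. A straight row of five blue clips runs on the lid parallel to x at y = -40 mm; a flat red mark at x = -114 mm shows the end of the row to start from, beside the first clip.
- clip1_top (a point): First blue clip counted from the red mark: centre of its flat top face (10 mm along the row, 16 mm across); it moves down with the clip. At case x = -80 mm, y = -40 mm; 7 mm above the lid when not pressed. A 13 mm ramp on either side along the row lets a fingertip ride over it; each clip is 36 mm long in all, clips 40 mm apart.
- clip2_top (a point): Second blue clip counted from the red mark: centre of its flat top face (10 mm along the row, 16 mm across); it moves down with the clip. At case x = -40 mm, y = -40 mm; 7 mm above the lid when not pressed. A 13 mm ramp on either side along the row lets a fingertip ride over it; each clip is 36 mm long in all, clips 40 mm apart.
- clip3_top (a point): Third blue clip counted from the red mark: centre of its flat top face (10 mm along the row, 16 mm across); it moves down with the clip. At case x = 0 mm, y = -40 mm; 7 mm above the lid when not pressed. A 13 mm ramp on either side along the row lets a fingertip ride over it; each clip is 36 mm long in all, clips 40 mm apart.
- clip4_top (a point): Fourth blue clip counted from the red mark: centre of its flat top face (10 mm along the row, 16 mm across); it moves down with the clip. At case x = 40 mm, y = -40 mm; 7 mm above the lid when not pressed. A 13 mm ramp on either side along the row lets a fingertip ride over it; each clip is 36 mm long in all, clips 40 mm apart.
- clip5_top (a point): Last (fifth) blue clip counted from the red mark: centre of its flat top face (10 mm along the row, 16 mm across); it moves down with the clip. At case x = 80 mm, y = -40 mm; 7 mm above the lid when not pressed. A 13 mm ramp on either side along the row lets a fingertip ride over it; each clip is 36 mm long in all, clips 40 mm apart.
- clip1 (a joint): How far clip 1 is pressed down, m: near 0 standing proud, 0.007 flush with the lid, stop at 0.0075. It moves straight down under about 3 N, with no spring, and stays where it is pushed.
- clip2 (a joint): How far clip 2 is pressed down, m: near 0 standing proud, 0.007 flush with the lid, stop at 0.0075. It moves straight down under about 3 N, with no spring, and stays where it is pushed.
- clip3 (a joint): How far clip 3 is pressed down, m: near 0 standing proud, 0.007 flush with the lid, stop at 0.0075. It moves straight down under about 3 N, with no spring, and stays where it is pushed.
- clip4 (a joint): How far clip 4 is pressed down, m: near 0 standing proud, 0.007 flush with the lid, stop at 0.0075. It moves straight down under about 3 N, with no spring, and stays where it is pushed.
- clip5 (a joint): How far clip 5 is pressed down, m: near 0 standing proud, 0.007 flush with the lid, stop at 0.0075. It moves straight down under about 3 N, with no spring, and stays where it is pushed.
- spare_box: Small brown cardboard box, 55 x 36 x 30 mm, standing loose on the case's lid on the side away from the clips. Origin at the centre of its underside. To be left alone.
- tape_roll: Amber roll of packing tape lying flat on the bench, 96 mm across, 45 mm high. Origin at the centre of its underside. To be left alone.
- tray_stack: Stack of three black trays on the bench, 130 x 80 x 27 mm. Origin at the centre of its underside. To be left alone.

How it is judged:
On the way, in this order (a step that is already met when the one before it is completed fails the run):
1. clip 1 (counted from the red mark) is pressed home (value of joint clip1 above 0.0045 m), for 0.05 s.
2. clip 2 (counted from the red mark) is pressed home (value of joint clip2 above 0.0045 m), for 0.05 s.
3. clip 3 (counted from the red mark) is pressed home (value of joint clip3 above 0.0045 m), for 0.05 s.
4. clip 4 (counted from the red mark) is pressed home (value of joint clip4 above 0.0045 m), for 0.05 s.
5. clip 5 (counted from the red mark) is pressed home (value of joint clip5 above 0.0045 m), for 0.05 s.
At the end, for the whole second after the job is handed in: All five clips are pressed at least 4.5 mm of their 7 mm, so flush within 2.5 mm; the case stands flat and still within 30 mm of where it was; box, tape roll and trays are within 30 mm of where they were (value of joint each of clip1, clip2, clip3, clip4, clip5 above 0.0045 m and distance of each of case, spare_box, tape_roll, tray_stack from where it was at the start of the episode below 0.03 m and angle between case's own z axis and vertical below 0.05 rad and linear speed of case below 0.01 m/s); the robot touches nothing.
It fails at once if the finger was raised more than about 40 mm above the lid after the first clip was home and before the last was (value of joint clip1 above 0.0045 m and value of joint clip5 below 0.0045 m and height (world z) of the grasp point above 0.135 m).
It fails at once if the case was lifted or tipped (height (world z) of case above 0.012 m or angle between case's own z axis and vertical above 0.1 rad).
It fails at once if the case was shoved more than 30 mm (distance of case from where it was at the start of the episode above 0.03 m).
It fails at once if the case was leaned on with more than 60 N (contact force between any of the fingers, the arm and case above 60 N).
It fails at once if the small box, tape roll or tray stack was moved more than 30 mm (distance of any of spare_box, tape_roll, tray_stack from where it was at the start of the episode above 0.03 m).
It also fails if it takes over 38 s, if anything falls off the work surface, if the arm or the gripper's body presses on something with over 40 N, if the wrist force passes 120 N, or if a joint passes its speed limit or range.

## Working session

There is one attempt and no reset: what is moved stays moved. The work goes in short steps, Python scripts to look and compute and a tool call to move; the robot and the scene stay as the last step left them, time stands still between calls to the robot, and variables do not carry over. Pictures are saved under pics/ and viewed, at most 10 in all, crops included, and the job is handed in when it is done.

Besides the shell and the picture viewer there is one more tool, called in YAML: its name, and indented under it one key for each argument. play_rows: Moves the arm, as the interface text tells. Its arguments: {"type":"object","properties":{"deltas":{"type":"array","items":{"type":"object","properties":{"offset":{"type":"array","items":{"type":"number"}},"delta_rot":{"type":"array","items":{"type":"number"}}}}},"fingers":{"type":"number"}},"required":["deltas"]}

```bash
mkdir -p pics
cat > h.py <<'E'
import numpy as np, cv2
from rig import sensors, grab_frame, sign_off, regions_of, manip
def cloud(f):
    d=f["depth"]; K=np.array(f["mtx"]); v,u=np.mgrid[:d.shape[0],:d.shape[1]]
    p=np.stack([(u-K[0,2])/K[0,0]*d,(v-K[1,2])/K[1,1]*d,d],-1)
    return p@np.array(f["rotation"]).T+np.array(f["eye"])
E
python3 - <<'E'
from h import *
print(sensors.get_obs(), manip.tcp_to_tips)
for n in("top","side"):
    f=grab_frame(n); cv2.imwrite(f"pics/{n}1.png",f["color"][...,::-1]); P=cloud(f)
    print(n,f["eye"],np.round(f["rotation"],3).tolist())
    for l in("case","clip1_top","clip3_top","clip5_top","spare_box","tape_roll","tray_stack"):
        for r in regions_of(f,l)[:5]:
            m=r["region"]&(f["depth"]>0); print(l,round(r["score"],2),np.round(r["at"]),m.sum(),np.round(np.median(P[m],0),3) if m.any() else None)
E
```

```text
{'time': 0.0, 'joints': array([-1.32049117e+00,  5.28466154e-01,  1.43390538e+00, -2.07918199e-05,
        1.18137212e+00, -1.78498246e-01]), 'qd': array([ 0.00047013, -0.00079199, -0.00224765,  0.00031839, -0.00101231,
       -0.00011798]), 'tau': array([-1.52652323e-03, -4.42351234e+01, -1.78027689e+01, -1.90808678e-04,
        8.63697322e-03,  6.51300411e-06]), 'eef_pos': array([ 0.25971563, -0.56773408,  0.2443326 ]), 'ee_rot': array([-1.07446112e-03,  9.77102458e-01,  2.12766610e-01, -4.82129460e-05]), 'wrist_force': array([-0.87853116, -0.59452857,  0.45054018]), 'moment': array([ 0.0154431 ,  0.0073492 , -0.02654438]), 'gripper_force': 0.0, 'grip_width': 0.9981127783557416} 0.014Traceback (most recent call last):
  File "<stdin>", line 4, in <module>
  File "h.py", line 6, in cloud
    return p@np.array(f["rotation"]).T+np.array(f["eye"])
           ~^~~~~~~~~~~~~~~~~~~~~~~~~~
ValueError: matmul: Input operand 1 has a mismatch in its core dimension 0, with gufunc signature (n?,k),(k,m?)->(n?,m?) (size 4 is different from 3)
```

```bash
sed -i 's/^import numpy.*/&\nfrom scipy.spatial.transform import Rotation as R/; s/    return.*/    return p@R.from_quat(f["rotation"],scalar_first=True).as_matrix().T+np.array(f["eye"])/' h.py
python3 - <<'E'
from h import *
for n in("top","side"):
    f=grab_frame(n); cv2.imwrite(f"pics/{n}1.png",f["color"][...,::-1]); P=cloud(f)
    print(n,f["eye"],np.round(f["rotation"],3).tolist())
    for l in("case","clip1_top","clip3_top","spare_box","tape_roll","tray_stack"):
        for r in regions_of(f,l)[:5]:
            m=r["region"]&(f["depth"]>0); print(l,round(r["score"],2),np.round(r["at"]),m.sum(),np.round(np.median(P[m],0),3) if m.any() else None)
E
```

```text
top [0.49657797 0.00482873 0.74614564] [-0.03, 0.715, -0.697, 0.036]
case 0.85 [248. 187.] 8850 [0.565 0.017 0.075]
clip1_top 0.53 [291. 173.] 116 [ 0.596 -0.074  0.08 ]
clip3_top 0.59 [250. 171.] 148 [0.602 0.006 0.08 ]
spare_box 0.61 [277. 213.] 616 [ 0.516 -0.043  0.105]
spare_box 0.28 [251. 169.] 151 [0.602 0.006 0.08 ]
tape_roll 0.69 [260. 292.] 991 [ 0.391 -0.019  0.044]
tray_stack 0.58 [237. 120.] 2441 [0.717 0.036 0.027]
tray_stack 0.27 [291. 173.] 142 [ 0.596 -0.073  0.079]
side [ 0.34873432 -0.36234711  0.57908569] [-0.337, 0.901, -0.258, 0.089]
case 0.69 [259. 200.] 9683 [ 0.558 -0.03   0.075]
case 0.15 [296. 205.] 149 [ 0.599 -0.079  0.079]
clip1_top 0.74 [249. 209.] 812 [ 0.516 -0.055  0.104]
clip1_top 0.65 [298. 203.] 150 [ 0.599 -0.078  0.079]
spare_box 0.91 [247. 209.] 830 [ 0.515 -0.053  0.104]
tape_roll 0.59 [180. 247.] 2108 [ 0.399 -0.029  0.036]
tape_roll 0.28 [275. 177.] 131 [0.604 0.    0.08 ]
tray_stack 0.91 [310. 168.] 2227 [0.715 0.021 0.027]
```

View pics/top1.png

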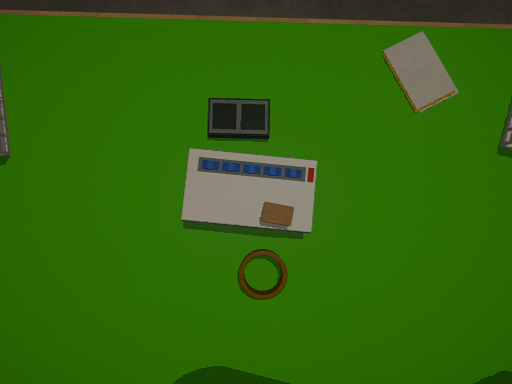

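View pics/side1.png

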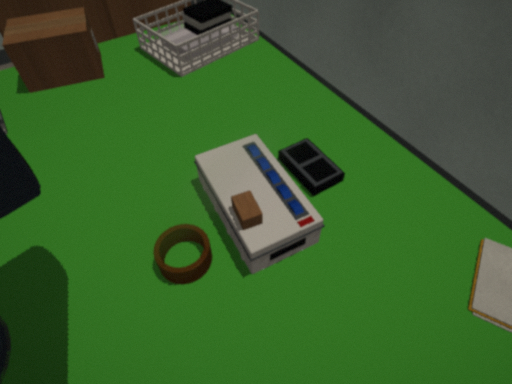

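The top view shows the clip row at row ~165–173 from column 210 to 293. The red mark is at about (311,175), the box at (277,213), the tape at (262,275) and the trays at (239,118). Next I'll fit the row precisely.

Run:
```python
from h import *
for n in("top","side"):
    f=grab_frame(n); P=cloud(f); h=cv2.cvtColor(f["color"],cv2.COLOR_RGB2HSV); z=P[...,2]
    reg=cv2.dilate(regions_of(f,"case")[0]["region"].astype(np.uint8),np.ones((7,7)))>0
    b=reg&(h[...,0]>100)&(h[...,0]<125)&(h[...,1]>150)&(h[...,2]>60)
    k,lab,st,c=cv2.connectedComponentsWithStats(b.astype(np.uint8))
    for i in range(1,k):
        if st[i,4]>30:
            q=P[lab==i]; t=q[q[:,2]>np.percentile(q[:,2],60)]; print(n,"blue",st[i],np.round(q.mean(0),4),np.round(t.mean(0),4),q[:,2].max().round(4))
    r=reg&((h[...,0]<8)|(h[...,0]>172))&(h[...,1]>150)&(h[...,2]>90)
    k,lab,st,c=cv2.connectedComponentsWithStats(r.astype(np.uint8)); i=1+st[1:,4].argmax(); print("red",st[i],P[lab==i].mean(0).round(4))
    lid=reg&(z>.068)&(z<.085); xy=P[lid][:,:2]
    (cx,cy),sz,a=cv2.minAreaRect((xy*1000).astype(np.float32)); print("lid",cx,cy,sz,a,np.median(z[lid]))
    bx=cv2.boxPoints(((cx,cy),sz,a)); print(bx.round(1).tolist())
```

```text
top blue [202 160  17  10 138] [0.6074 0.084  0.0847] [0.6061 0.0842 0.0941] 0.7461
top blue [223 162  17  10 138] [0.6045 0.0439 0.0852] [0.6033 0.0448 0.0948] 0.7461
top blue [243 164  18  10 132] [0.6006 0.005  0.0901] [0.5986 0.0057 0.1074] 0.7461
top blue [264 167  17   9 134] [ 0.5985 -0.0345  0.0852] [ 0.597  -0.034   0.0948] 0.7461
top blue [285 169  16   9 123] [ 0.5956 -0.0738  0.0851] [ 0.5937 -0.0728  0.0952] 0.7461
red [308 168   6  14  74] [ 0.5944 -0.1088  0.076 ]
lid 562.63037109375 8.514801025390625 (250.0111846923828, 140.0123748779297) 85.88459014892578 0.07551622112977807
[[483.79998779296875, -111.0999984741211], [623.5, -121.19999694824219], [641.4000244140625, 128.1999969482422], [501.79998779296875, 138.1999969482422]]
side blue [250 146   9  10  50] [0.6092 0.0782 0.0798] [0.6081 0.0822 0.082 ] 0.0834
side blue [258 158  12  12  83] [0.603  0.0337 0.0859] [0.5987 0.0313 0.0972] 0.5791
side blue [266 170  14  14 110] [6.03e-01 1.00e-04 7.95e-02] [0.6034 0.0036 0.0816] 0.0833
side blue [277 184  15  15 126] [ 0.6003 -0.0394  0.0795] [ 0.6008 -0.0364  0.0818] 0.0834
side blue [288 200  16  15 131] [ 0.5958 -0.081   0.083 ] [ 0.5935 -0.0817  0.0907] 0.5791
red [299 217  14   9  65] [ 0.5956 -0.1099  0.0758]
lid 564.6199340820312 7.01690673828125 (251.9386749267578, 140.3432159423828) 85.8635482788086 0.0750387060158415
[[485.5, -113.5999984741211], [625.5, -123.69999694824219], [643.7000122070312, 127.5999984741211], [503.70001220703125, 137.6999969482422]]
```

play_rows:
  deltas:
    - {"offset":[0,0,0],"delta_rot":[0,0,-6.9]}
    - {"offset":[0,0,0],"delta_rot":[0,0,-6.9]}
    - {"offset":[0,0,0],"delta_rot":[0,0,-6.9]}
    - {"offset":[0,0,0],"delta_rot":[0,0,-6.9]}
    - {"offset":[0,0,0],"delta_rot":[0,0,-6.9]}
    - {"offset":[0,0,0],"delta_rot":[0,0,-6.9]}
    - {"offset":[0,0,0],"delta_rot":[0,0,-6.9]}
    - {"offset":[0,0,0],"delta_rot":[0,0,-6.9]}
  fingers: 0

```text
time: 1.62
eef_pos: [0.2599, -0.5684, 0.2453]
ee_rot: [0.0, 0.765, 0.644, -0.0]
wrist_force: [0.0, -0.1, -0.7]
grip_width: -0.002
gripper_force: 0.0
```

play_rows:
  deltas:
    - {"offset":[0,0,0],"delta_rot":[0,0,-6.1]}
    - {"offset":[0.03,0.018,0],"delta_rot":[0,0,0]}
    - {"offset":[0.03,0.018,0],"delta_rot":[0,0,0]}
    - {"offset":[0.03,0.018,0],"delta_rot":[0,0,0]}
    - {"offset":[0.03,0.018,0],"delta_rot":[0,0,0]}
    - {"offset":[0.03,0.018,0],"delta_rot":[0,0,0]}
    - {"offset":[0.03,0.018,0],"delta_rot":[0,0,0]}
    - {"offset":[0.03,0.018,0],"delta_rot":[0,0,0]}

```text
time: 2.28
eef_pos: [0.4014, -0.3666, 0.2455]
ee_rot: [0.0, 0.732, 0.681, 0.0]
wrist_force: [1.3, -0.5, 0.1]
grip_width: -0.001
gripper_force: 0.0
```

play_rows:
  deltas:
    - {"offset":[0.03,0.018,0],"delta_rot":[0,0,0]}
    - {"offset":[0.03,0.018,0],"delta_rot":[0,0,0]}
    - {"offset":[0.03,0.018,0],"delta_rot":[0,0,0]}
    - {"offset":[0.03,0.018,0],"delta_rot":[0,0,0]}
    - {"offset":[0.03,0.018,0],"delta_rot":[0,0,0]}
    - {"offset":[0.03,0.018,0],"delta_rot":[0,0,0]}
    - {"offset":[0.03,0.018,0],"delta_rot":[0,0,0]}
    - {"offset":[0,0,0],"delta_rot":[0,0,0]}

```text
time: 2.95
eef_pos: [0.5443, -0.1626, 0.2456]
ee_rot: [0.0, 0.73, 0.683, 0.002]
wrist_force: [-0.6, -0.1, -0.2]
grip_width: -0.003
gripper_force: 0.0
```

```bash
cat >> h.py <<'E'
def err(tx,ty,tz,yaw=85.87):
    s=sensors.get_obs(); r=R.from_quat(s["ee_rot"],scalar_first=True); p=s["eef_pos"]
    c,k=np.cos(np.radians(yaw)),np.sin(np.radians(yaw)); T=R.from_matrix(np.array([[c,k,0],[k,-c,0],[0,0,-1]]))
    print(s["time"],p.round(4),"tool shift",r.inv().apply(np.array([tx,ty,tz])-p).round(4),"rot",np.degrees((r.inv()*T).as_rotvec()).round(2),"F",s["wrist_force"].round(2),s["grip_width"])
E
python3 -c "
from h import *
err(.5976,-.0747,.115)"
```

```text
2.95 [ 0.5443 -0.1626  0.2456] tool shift [0.091  0.047  0.1309] rot [ 0.14 -0.12  0.32] F [-0.6  -0.08 -0.24] -0.0033161212607662207
```

play_rows:
  deltas:
    - {"offset":[0.018,0.009,0.022],"delta_rot":[0,0,0]}
    - {"offset":[0.018,0.01,0.022],"delta_rot":[0,0,0]}
    - {"offset":[0.018,0.009,0.022],"delta_rot":[0,0,0]}
    - {"offset":[0.018,0.01,0.022],"delta_rot":[0,0,0]}
    - {"offset":[0.019,0.009,0.022],"delta_rot":[0,0,0.3]}
    - {"offset":[0,0,0.02],"delta_rot":[0,0,0]}
    - {"offset":[0,0,0],"delta_rot":[0,0,0]}
    - {"offset":[0,0,0],"delta_rot":[0,0,0]}

```text
time: 3.62
eef_pos: [0.5941, -0.0804, 0.1144]
ee_rot: [-0.001, 0.734, 0.679, -0.001]
wrist_force: [0.3, 0.1, 0.0]
grip_width: 0.004
gripper_force: 0.0
```

```bash
python3 -c "
from h import *
err(.5976,-.0747,.096)
f=grab_frame('side'); cv2.imwrite('pics/s2.png',cv2.resize(f['color'][90:260,170:370,::-1],None,fx=3.5,fy=3.5))"
```

```text
3.6167 [ 0.5941 -0.0804  0.1144] tool shift [0.0059 0.0031 0.0184] rot [-0.16 -0.02 -0.28] F [0.33 0.08 0.01] 0.003631664739828416
```

View pics/s2.png

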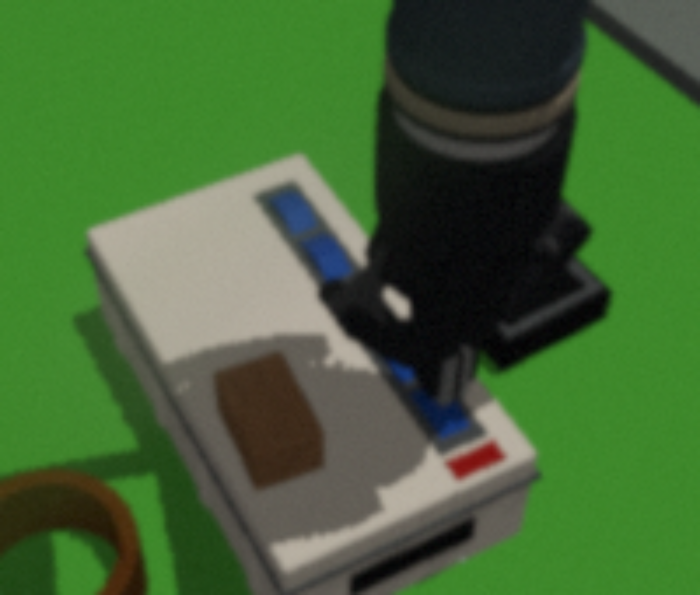

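The shut fingertip hangs over clip 1 at about (450,395) in the crop, next to the red mark at (475,460). I'll centre it and come down gently.

play_rows:
  deltas:
    - {"offset":[0.003,0.0015,0.006],"delta_rot":[0,0,-0.3]}
    - {"offset":[0.003,0.0015,0.006],"delta_rot":[0,0,0]}
    - {"offset":[0,0,0],"delta_rot":[0,0,0]}
    - {"offset":[0,0,0.003],"delta_rot":[0,0,0]}
    - {"offset":[0,0,0.002],"delta_rot":[0,0,0]}
    - {"offset":[0,0,0.002],"delta_rot":[0,0,0]}
    - {"offset":[0,0,0],"delta_rot":[0,0,0]}

```text
time: 4.25
eef_pos: [0.5981, -0.0745, 0.096]
ee_rot: [-0.0, 0.732, 0.681, -0.0]
wrist_force: [-0.5, -0.8, -0.1]
grip_width: 0.005
gripper_force: 0.0
```

```bash
python3 -c "
from h import *
err(.5976,-.0747,.090)"
```

```text
4.25 [ 0.5981 -0.0745  0.096 ] tool shift [-0.0002 -0.0005  0.006 ] rot [-0.03 -0.01 -0.01] F [-0.52 -0.75 -0.14] 0.005079048937430511
```

play_rows:
  deltas:
    - {"offset":[0,0,0.001],"delta_rot":[0,0,0]}
    - {"offset":[0,0,0.001],"delta_rot":[0,0,0]}
    - {"offset":[0,0,0],"delta_rot":[0,0,0]}

```text
time: 4.5
eef_pos: [0.5984, -0.0746, 0.0944]
ee_rot: [0.0, 0.732, 0.681, 0.0]
wrist_force: [-0.1, 0.3, 0.7]
grip_width: -0.0
gripper_force: 0.4
```

play_rows:
  deltas:
    - {"offset":[0,0,0.001],"delta_rot":[0,0,0]}
    - {"offset":[0,0,0.001],"delta_rot":[0,0,0]}
    - {"offset":[0,0,0.001],"delta_rot":[0,0,0]}
    - {"offset":[0,0,0],"delta_rot":[0,0,0]}

```text
time: 4.83
eef_pos: [0.5985, -0.0746, 0.0913]
ee_rot: [0.0, 0.732, 0.681, 0.0]
wrist_force: [-0.1, -0.6, 1.8]
grip_width: 0.002
gripper_force: 1.1
```

play_rows:
  deltas:
    - {"offset":[0,0,0.001],"delta_rot":[0,0,0]}
    - {"offset":[0,0,0.0005],"delta_rot":[0,0,0]}
    - {"offset":[0,0,0],"delta_rot":[0,0,0]}

```text
time: 5.08
eef_pos: [0.5984, -0.0746, 0.0897]
ee_rot: [0.0, 0.732, 0.681, 0.0]
wrist_force: [0.7, -0.0, 2.0]
grip_width: -0.002
gripper_force: 1.0
```

```bash
python3 -c "
from h import *
err(.6092,.0849,.0895)"
```

```text
5.0833 [ 0.5984 -0.0746  0.0897] tool shift [ 0.1598 -0.0008  0.0002] rot [0.01 0.01 0.  ] F [ 0.67 -0.03  1.99] -0.002366673278471337
```

play_rows:
  deltas:
    - {"offset":[0.005,0,0],"delta_rot":[0,0,0]}
    - {"offset":[0.005,0,0],"delta_rot":[0,0,0]}
    - {"offset":[0.005,0,0],"delta_rot":[0,0,0]}
    - {"offset":[0.005,0,0],"delta_rot":[0,0,0]}
    - {"offset":[0.005,0,0],"delta_rot":[0,0,0]}

```text
time: 5.5
eef_pos: [0.6008, -0.0505, 0.0902]
ee_rot: [0.002, 0.732, 0.682, -0.001]
wrist_force: [-0.1, -5.8, 3.9]
grip_width: 0.001
gripper_force: 3.0
```

```bash
python3 -c "
from h import *
err(.6092,.0849,.0895)
f=grab_frame('side'); cv2.imwrite('pics/s3.png',cv2.resize(f['color'][90:260,170:370,::-1],None,fx=3.5,fy=3.5))"
```

```text
5.5 [ 0.6008 -0.0505  0.0902] tool shift [ 0.1357 -0.0012  0.0003] rot [0.09 0.17 0.09] F [-0.12 -5.85  3.92] 0.0009774092701022388
```

View pics/s3.png

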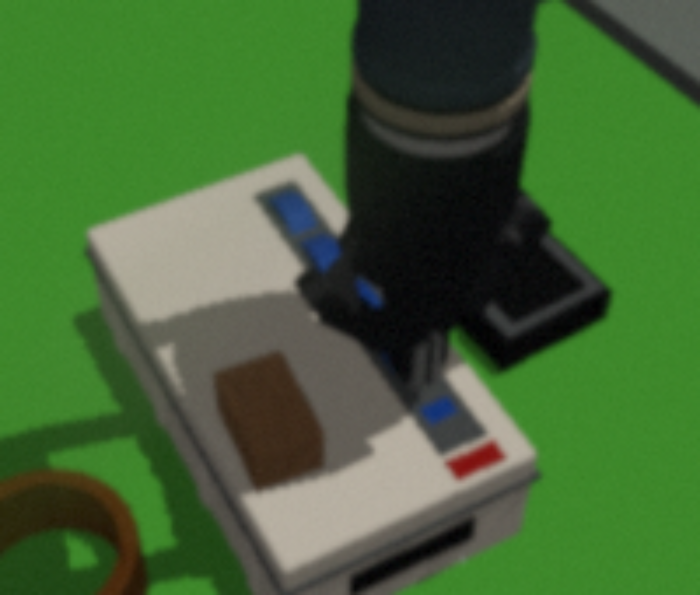

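Clip 1 at (438,408) in the crop is nearly flush, and the case corners haven't moved. I'll continue the stroke.

play_rows:
  deltas:
    - {"offset":[0.004,0,0.0002],"delta_rot":[0,0,0]}
    - {"offset":[0.004,0,0.0002],"delta_rot":[0,0,0]}
    - {"offset":[0.004,0,0],"delta_rot":[0,0,0]}
    - {"offset":[0.004,0,0],"delta_rot":[0,0,0]}

```text
time: 5.88
eef_pos: [0.6014, -0.033, 0.0895]
ee_rot: [-0.0, 0.732, 0.681, 0.0]
wrist_force: [1.0, -2.2, 3.3]
grip_width: 0.003
gripper_force: 1.4
```

```bash
python3 -c "
from h import *
err(.6092,.0849,.0895)"
```

```text
5.8833 [ 0.6014 -0.033   0.0895] tool shift [ 0.1181 -0.0007  0.    ] rot [ 0.01 -0.01  0.01] F [ 0.97 -2.22  3.26] 0.003280820902477584
```

play_rows:
  deltas:
    - {"offset":[0.005,0,0],"delta_rot":[0,0,0]}
    - {"offset":[0.005,0,0],"delta_rot":[0,0,0]}
    - {"offset":[0.005,0,0],"delta_rot":[0,0,0]}
    - {"offset":[0.005,0,0],"delta_rot":[0,0,0]}
    - {"offset":[0.005,0,0.0002],"delta_rot":[0,0,0]}
    - {"offset":[0.005,0,0.0002],"delta_rot":[0,0,0]}
    - {"offset":[0.005,0,0],"delta_rot":[0,0,0]}
    - {"offset":[0.005,0,0],"delta_rot":[0,0,0]}

```text
time: 6.55
eef_pos: [0.6043, 0.0068, 0.0891]
ee_rot: [0.0, 0.732, 0.681, 0.0]
wrist_force: [-1.4, -2.1, 3.0]
grip_width: 0.001
gripper_force: 1.8
```

```bash
python3 -c "
from h import *
err(.6092,.0849,.0895)
f=grab_frame('side'); cv2.imwrite('pics/s4.png',cv2.resize(f['color'][90:260,170:370,::-1],None,fx=3.5,fy=3.5))"
```

```text
6.55 [0.6043 0.0068 0.0891] tool shift [ 0.0782 -0.0007 -0.0004] rot [ 0.01 -0.   -0.  ] F [-1.42 -2.12  3.02] 0.0008519807304003949
```

View pics/s4.png

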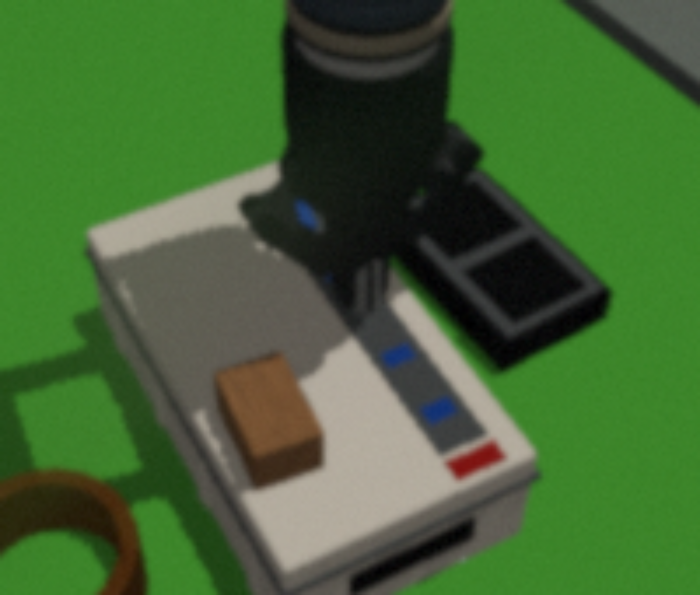

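Clips 1 and 2, at (438,408) and (398,355), are down and the case is still in place. On to clips 4 and 5.

play_rows:
  deltas:
    - {"offset":[0.005,0,0],"delta_rot":[0,0,0]}
    - {"offset":[0.005,0,0],"delta_rot":[0,0,0]}
    - {"offset":[0.005,0,0],"delta_rot":[0,0,0]}
    - {"offset":[0.005,0,0],"delta_rot":[0,0,0]}
    - {"offset":[0.005,0,0],"delta_rot":[0,0,0]}
    - {"offset":[0.005,0,0],"delta_rot":[0,0,0]}
    - {"offset":[0.005,0,0],"delta_rot":[0,0,0]}
    - {"offset":[0.005,0,0],"delta_rot":[0,0,0]}

```text
time: 7.27
eef_pos: [0.6071, 0.0467, 0.0891]
ee_rot: [0.0, 0.732, 0.681, 0.0]
wrist_force: [0.1, -4.0, 5.0]
grip_width: 0.005
gripper_force: 2.3
```

```bash
python3 -c "
from h import *
err(.6092,.0849,.0892)"
```

```text
7.2667 [0.6071 0.0467 0.0891] tool shift [ 0.0383 -0.0007 -0.0001] rot [ 0.  0. -0.] F [ 0.05 -4.03  4.95] 0.004858086620149715
```

play_rows:
  deltas:
    - {"offset":[0.005,0,0],"delta_rot":[0,0,0]}
    - {"offset":[0.005,0,0],"delta_rot":[0,0,0]}
    - {"offset":[0.005,0,0],"delta_rot":[0,0,0]}
    - {"offset":[0.005,0,0],"delta_rot":[0,0,0]}
    - {"offset":[0.005,0,0],"delta_rot":[0,0,0]}
    - {"offset":[0.005,0,0],"delta_rot":[0,0,0]}
    - {"offset":[0.005,0,0],"delta_rot":[0,0,0]}
    - {"offset":[0.005,0,0],"delta_rot":[0,0,0]}

```text
time: 7.93
eef_pos: [0.61, 0.0865, 0.0891]
ee_rot: [0.0, 0.732, 0.681, -0.0]
wrist_force: [-0.5, -4.1, 5.1]
grip_width: -0.002
gripper_force: 2.6
```

play_rows:
  deltas:
    - {"offset":[0.002,0,0],"delta_rot":[0,0,0]}
    - {"offset":[0,0,0],"delta_rot":[0,0,0]}
    - {"offset":[0,0,0],"delta_rot":[0,0,0]}
    - {"offset":[0,0,-0.01],"delta_rot":[0,0,0]}
    - {"offset":[0,0,-0.03],"delta_rot":[0,0,0]}
    - {"offset":[0,0,-0.035],"delta_rot":[0,0,0]}
    - {"offset":[0,0,-0.035],"delta_rot":[0,0,0]}
    - {"offset":[0,0,-0.02],"delta_rot":[0,0,0]}

```text
time: 8.6
eef_pos: [0.6108, 0.0893, 0.2225]
ee_rot: [0.001, 0.732, 0.681, 0.002]
wrist_force: [0.7, 0.5, -0.2]
grip_width: 0.002
gripper_force: 0.0
```

play_rows:
  deltas:
    - {"offset":[0,-0.025,0],"delta_rot":[0,0,0]}
    - {"offset":[0,-0.035,0],"delta_rot":[0,0,0]}
    - {"offset":[0,-0.035,0],"delta_rot":[0,0,0]}
    - {"offset":[0,-0.035,0],"delta_rot":[0,0,0]}
    - {"offset":[0,0,0],"delta_rot":[0,0,0]}
    - {"offset":[0,0,0],"delta_rot":[0,0,0]}
    - {"offset":[0,0,0],"delta_rot":[0,0,0]}

```text
time: 9.18
eef_pos: [0.481, 0.0981, 0.2194]
ee_rot: [0.0, 0.732, 0.681, 0.001]
wrist_force: [0.6, 0.1, 0.3]
grip_width: -0.001
gripper_force: 0.0
```

Run:
```python
from h import *
f=grab_frame('side'); cv2.imwrite('pics/s5.png',cv2.resize(f['color'][90:260,170:370,::-1],None,fx=3.5,fy=3.5))
P=cloud(f); h=cv2.cvtColor(f["color"],cv2.COLOR_RGB2HSV)
b=(h[...,0]>100)&(h[...,0]<125)&(h[...,1]>150)&(h[...,2]>60)&(P[...,2]>.07)&(P[...,2]<.09)
k,lab,st,c=cv2.connectedComponentsWithStats(b.astype(np.uint8))
for i in range(1,k):
    if st[i,4]>10: q=P[lab==i]; print(st[i],np.median(q,0).round(4),q[:,2].max())
err(.6092,.0849,.0892)
```

```text
[280 189   8   5  30] [ 0.6018 -0.0367  0.076 ] 0.07782215790261149
[291 204   9   7  41] [ 0.5985 -0.0756  0.0758] 0.07793142865475056
9.2333 [0.4819 0.0978 0.2194] tool shift [-0.0038  0.1276  0.1305] rot [ 0.12 -0.04 -0.  ] F [0.31 0.13 0.69] -0.000739342901392084
```

View pics/s5.png

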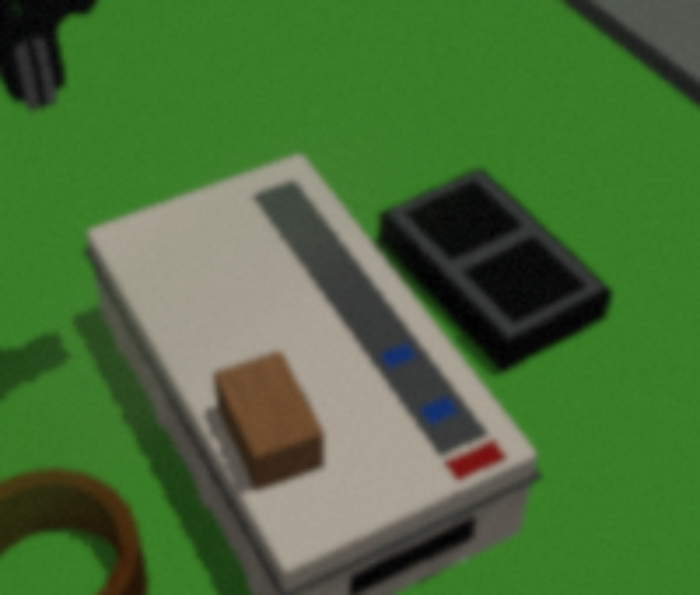

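Clips 3 to 5 are sunk out of sight. Clips 1 and 2, at (438,408) and (398,355), stand about 1 mm proud, well inside the 2.5 mm allowed. The case, box and trays are in place and the hand is clear, so I'm handing in.

```bash
python3 -c "
from h import *
print(sign_off())"
```

```text
the job is handed in; nothing more can be done
None
```

I pressed all five clips home in order in one low stroke (about 6 N at most in the readings) and handed the job in with the hand clear; clips 1 and 2 sit about 1 mm proud, within the 2.5 mm allowed, the case, box and trays look unmoved in the last picture, and sign-off gave no verdict.

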